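# Close the parcel and hold its lid for taping

### The job

Close the packed carton so that I can tape it: fold its two short end flaps in first, in either order, until they lie flat, and only then fold the big lid flap down over them. The lid springs up again, so keep pressing it down with the fingers, fully shut, with a steady force of about 10 N and finish like that, still holding it for me: do not let go, and never lean on the carton so hard that it is crushed (30 N or more). Leave the roll of tape, the scissors and the cup where they are.

Things in the scene. Friction and masses are not known exactly. Their poses are not given: they have to be found in the camera images.
- carton: Packed carton of brown cardboard, 170 (x, depth) x 230 (y, length) x 110 mm high; heavy, it does not shift. Origin at the centre of its underside, z up; its -x side (blank white label) faces the robot, turned up to 0.3 rad either way. Front (-x) and end walls are 103 mm high, the +x wall 110 mm. Lid hinged on the +x side, short flaps on the +y (left) and -y (right) ends.
- flap_left (a joint): Angle (rad) of the short flap on the carton's +y end: 0 = folded flat inward, 1.57 = upright, more = leaning outward; starts at 1.35 to 1.7. Flap 78 mm long from its hinge, 158 mm wide along the carton's x, 4 mm thick. Its stiff crease (about 0.08 N m to turn) keeps it where it is left.
- flap_right (a joint): Angle (rad) of the short flap on the carton's -y end, the mirror image of the left one: 0 = folded flat inward, 1.57 = upright; starts at 1.35 to 1.7; same size and stiffness.
- lid (a joint): Angle (rad) of the big lid flap: 0 = level, just on its stop, 1.57 = upright; starts at 1.45 to 1.7. 166 mm long from its hinge, 230 mm wide, 4 mm thick. Springs back towards upright (0.25 N m per rad): about 3 N near the free edge bring it level; it rises when let go. Pressed on against its stop, it gives about 0.7 mm for each further newton and reads slightly below 0.
- lid_hinge (a point): Middle of the lid's hinge line, which runs along the carton's y: x = +83, y = 0, z = 110 mm in the carton's frame. The level lid's outer face is 4 mm higher.
- lid_edge (a point): Middle of the lid's free edge, on its outer (upper when shut) face; moves with the lid. With the lid level it lies at x = -83, y = 0, z = 114 mm in the carton's frame.
- flap_left_hinge (a point): Middle of the left short flap's hinge line, which runs along the carton's x: x = 0, y = +113, z = 101 mm in the carton's frame (mid-thickness of the flap).
- flap_right_hinge (a point): Middle of the right short flap's hinge line, which runs along the carton's x: x = 0, y = -113, z = 101 mm in the carton's frame (mid-thickness of the flap).
- flap_left_edge (a point): Middle of the left short flap's free edge, on its outer (upper when folded) face; moves with the flap.
- flap_right_edge (a point): Middle of the right short flap's free edge, on its outer (upper when folded) face; moves with the flap.
- tape: Roll of beige tape lying flat, 98 mm across, 25 mm high, to the left of the carton; bystander. Origin at the centre of its underside.
- cup: Tall black cup, 92 mm across, 158 mm high, behind the carton to the left; bystander. Origin at the centre of its underside.
- scissors_k: Kitchen scissors with red handles, 87 x 199 x 9 mm, lying behind the carton; bystander. Origin at the centre of its underside.

How it is judged:
By the outcome, as a careful person would: the job done as asked, in the order asked, and still so for the second after the job is handed in, while the arm keeps its last pose, push and grip.
It also fails if it takes over 61 s, if anything falls off the work surface, if the arm or the gripper's body presses on something with over 40 N, if the wrist force passes 120 N, or if a joint passes its speed limit or range.

### The arm

A 6-joint arm with a two-finger parallel gripper is mounted at the origin on a cart in front of the work surface, level with it; the furniture and walls round the work are solid. World frame = base frame: x ahead of the robot, y to its left, z up, the work surface at z = 0. Lengths are in m, angles in rad, forces in N, time in s.
With the tool pointing down it reaches from about 0.25 to 0.725 m from the base axis. Payload 4 kg.
Tool frame: the origin (TCP) lies midway between the tips of the shut fingers; the grasp point (between the pads) lies bot.tcp_to_grasp behind it (bot.tcp_to_grasp is the distance from the TCP to the grasp point, in m); z points along the fingers, y is the line along which they close (so a half turn about z gives the same grasp; the last joint's range is limited). The gripper opens to 85 mm and grips with 20 to 120 N. Pads are 22 mm wide; open, the fingers measure 114 mm over their backs; the gripper's body (76 mm by 85 mm) begins 54 mm behind the grasp point. The pads swing forward as they close: fully open they stand 13 mm farther back than shut.
Start: joints at [1.334, 0.241, 0.005, 1.335, 0, 1.571], TCP at [0.117, 0.486, 0.231] pointing down, gripper open.
Joint ranges: [-2.72, 2.72], [-1.05, 1.87], [-1.09, 1.28], [-1.99, 2.15], [-1.42, 1.44], [-3.14, 3.14]. Speed limits (rad/s): [2.79, 2.79, 3.14, 3.14, 3.14, 3.14].

### API

Orientations are given as a unit quaternion [x, y, z, w].
In Python, from workcell import readout, camera, bot gives the robot as it stands. The module is installed in compiled form; this text tells all that it offers.
- The arm moves only by the tool jog_arm, never from a script. Its argument "motion" is a list of rows, each an object of numbers: "x", "y", "z": the shift along the tool's x, y, z in mm; "spin": the turn about the tool's z in degrees; "fingers": the closure, from -1 (fully open) to 1 (shut). A call has 1 to 8 rows; each row is the pose to reach, as a shift and turn from the pose commanded when the call began, along the tool's axes at that moment; what a row does not reach only later rows make up. A row lasts 1/8 s, in which the tool goes at most 62.5 mm and 10.7 degrees, less where a joint would pass 70% of its speed; a pose out of reach is approached as far as the arm can. A call with a gripper value outside its range is refused whole. The fingers move at their own pace and stop on an object; the grip force is fixed at half the most. Time passes only in rows, so rows that repeat a pose let the fingers close. It gives the time, the measured TCP pose, the force, the opening and the grip force at its end, in the units of the state.
- readout.get_obs(): the state, without advancing time (a new reading comes with each control period).
- camera(name): name is "scene" or "top" or "wrist"; returns a dict with "pixels" (480x640x3 uint8, red, green, blue), "K" (3x3 intrinsics, pixels), "dist" ([k1, k2, p1, p2, k3] as OpenCV has them; the pictures are not rectified), "rvec" (rotation vector, rad) and "tvec" (3), from world to camera coordinates, as OpenCV has them. Camera axes: x right, y down, z forward; pixel columns grow to the right and rows downward; lengths in m; the calibration is good to about 2 mm. A picture is of the moment at which its call begins. There is no depth.
- bot.job_done(): hands the job in; it is judged then, once.
The state is a dict: "clock": time; "joint_pos": joint angles; "joint_vel": joint speeds; "tau": joint torques, N m; "eef_pos": TCP position; "tool_rot": TCP orientation; "ft_force": force on the tool from outside, world axes, zero at the start; "ft_torque": the same for the moment, N m; "grip_width": finger opening in m; "grasp_force": force on a finger pad.
Only numpy, scipy, OpenCV 4.12 (cv2) and the standard library are available. Lean on these libraries where they do the work, as an engineer would, in place of code of your own. Each camera call takes 0.05 s, during which the arm holds its last target. There are 200 camera calls.

## Working session

There is one attempt and no reset: what is moved stays moved. The work goes in short steps, Python scripts to look and compute and a tool call to move; the robot and the scene stay as the last step left them, time stands still between calls to the robot, and variables do not carry over. Pictures are saved under pics/ and viewed, at most 10 in all, crops included, and the job is handed in when it is done.

Besides the shell and the picture viewer there is one more tool, called after "Emit:" as name(argument=value, ...) on one line, values as JSON. jog_arm: Moves the arm, as the interface text tells. Its arguments: {"type":"object","properties":{"motion":{"type":"array"}},"required":["motion"]}

```bash
mkdir -p pics
python3 - <<'E'
from workcell import readout, camera, bot
import cv2
o=readout.get_obs()
print({k:(v if not hasattr(v,'round') else v) for k,v in o.items()}, bot.tcp_to_grasp)
for n in ("scene","top"):
    c=camera(n); cv2.imwrite(f"pics/{n}0.png",c["pixels"][:,:,::-1]); print(n,c["K"],c["dist"],c["rvec"],c["tvec"])
E
```

```text
{'clock': 0.0, 'joint_pos': array([ 1.33400315e+00,  2.41429563e-01,  3.73392246e-03,  1.33516641e+00,
       -6.55712370e-06,  1.57083555e+00]), 'joint_vel': array([-0.00073287,  0.00092637,  0.00044287,  0.0003118 ,  0.00071716,
        0.00033431]), 'tau': array([-5.35839320e-05, -3.72319186e+01,  2.52407634e+01,  1.68841810e-02,
        2.04258686e-05, -2.26202012e-06]), 'eef_pos': array([0.11715109, 0.48545003, 0.23040835]), 'tool_rot': array([ 1.18139581e-01,  9.92996462e-01, -1.02602196e-03, -1.18726246e-04]), 'ft_force': array([-0.15045916,  0.76937034,  0.08780602]), 'ft_torque': array([0.01824656, 0.04111682, 0.0437526 ]), 'grasp_force': 0.0, 'grip_width': 0.08523964891531621} 0.0187
scene [[564.17266583   0.         323.29689197]
 [  0.         564.17266583 234.87755277]
 [  0.           0.           1.        ]] [-0.02426985  0.          0.          0.          0.        ] [ 2.32339661 -0.61527103  0.22541352] [-0.46360689  0.40813936  0.90703185]
top [[583.6565243    0.         323.90617929]
 [  0.         583.6565243  237.86028043]
 [  0.           0.           1.        ]] [-0.15499027  0.          0.          0.          0.        ] [ 1.99683335 -2.22517264  0.22780282] [0.22167033 0.61041635 1.34609816]
```

View pics/scene0.png

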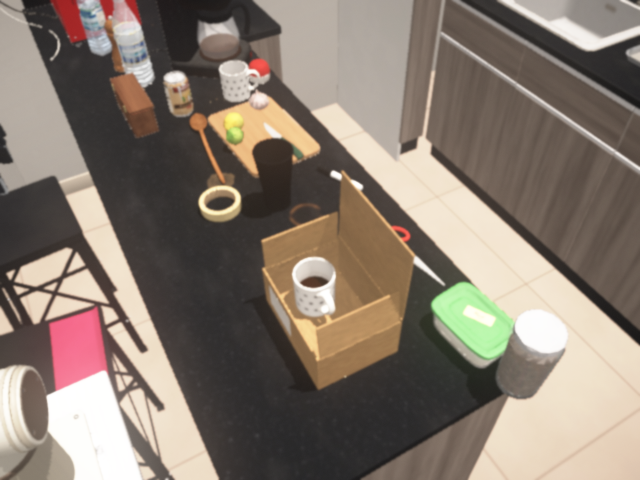

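View pics/top0.png

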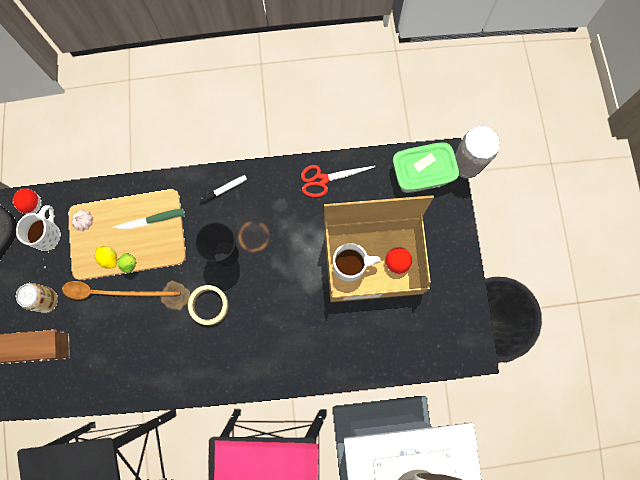

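The scene shows the carton at about (335,300), and its lid's top edge runs from (343,180) to (410,262). In the top view the carton spans (325,200)–(430,300). I'll zoom in to pick corners.

Run:
```python
import cv2
for n,(x,y,w,h,s) in {"scene":(250,170,175,215,2.75),"top":(310,180,140,130,4.5)}.items():
    im=cv2.imread(f"pics/{n}0.png")[y:y+h,x:x+w]; im=cv2.resize(im,None,fx=s,fy=s,interpolation=cv2.INTER_CUBIC)
    for g in range(0,w,20): cv2.putText(im,str(x+g),(int(g*s),10),0,.35,(0,255,0)); cv2.line(im,(int(g*s),0),(int(g*s),im.shape[0]),(0,255,0) if g%100==0 else (90,160,90),1)
    for g in range(0,h,20): cv2.putText(im,str(y+g),(0,int(g*s)),0,.35,(0,255,0)); cv2.line(im,(0,int(g*s)),(im.shape[1],int(g*s)),(90,160,90),1)
    cv2.imwrite(f"pics/{n}0z.png",im)
```

```text
(no output)
```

View pics/scene0z.png

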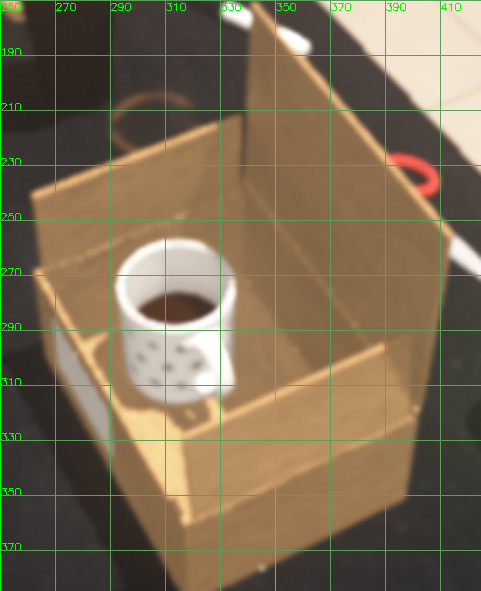

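View pics/top0z.png

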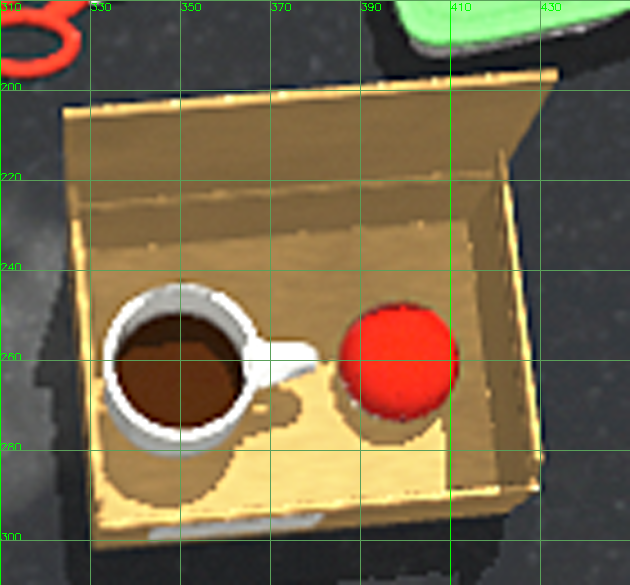

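```bash
cat > h.py <<'E'
import numpy as np, cv2
from scipy.optimize import least_squares
from workcell import camera
c,s=np.cos,np.sin
def pt(n,p,q):
    x,y,yaw,L,fl,fr=p
    k,a=q
    if k=='w': v=np.array(a)
    if k=='L': v=np.array([83-a[0]*c(L)+2*s(L),a[1],110+a[0]*s(L)+2*c(L)])
    if k=='l': v=np.array([a[1],113-a[0]*c(fl),101+a[0]*s(fl)])
    if k=='r': v=np.array([a[1],-113+a[0]*c(fr),101+a[0]*s(fr)])
    v=v/1000
    return np.array([x+c(yaw)*v[0]-s(yaw)*v[1],y+s(yaw)*v[0]+c(yaw)*v[1],v[2]])
obs=[('scene',('r',(78,-79)),316.9,328.5),('scene',('r',(78,79)),389.6,295.5),('scene',('w',(-85,-115,102)),318,360.2),
('scene',('w',(85,-115,101)),400.9,320.9),('scene',('w',(85,-115,0)),397.3,350.7),('scene',('l',(78,-79)),261.6,240.2),
('scene',('l',(78,79)),338.4,211.8),('scene',('w',(-85,115,103)),263.8,268.2),('scene',('L',(166,115)),342,171),('scene',('L',(166,-115)),414.4,256.2),
('top',('L',(166,115)),324.2,205.1),('top',('L',(166,-115)),433.8,196.4),('top',('r',(78,79)),421.8,213.3),('top',('r',(78,-79)),430.4,282.2),
('top',('w',(-85,-115,103)),430,288.2),('top',('w',(-85,115,103)),330.8,297)]
E
python3 - <<'E'
from h import *
C={n:camera(n) for n in("scene","top")}
def res(p):
    r=[]
    for n,q,u,v in obs:
        k=C[n]; w=cv2.projectPoints(pt(n,p,q)[None],k["rvec"],k["tvec"],k["K"],k["dist"])[0].ravel(); r+=[w[0]-u,w[1]-v]
    return np.array(r)
f=least_squares(res,[.45,0,0,1.55,1.55,1.55],loss='soft_l1')
print(f.x.round(4));print(res(f.x).reshape(-1,2).round(1).tolist())
# tape & cup by ray-plane, base axis etc.
def ray(n,u,v,z):
    k=C[n];R=cv2.Rodrigues(k["rvec"])[0];o=-R.T@k["tvec"].ravel()
    d=R.T@np.append(cv2.undistortPoints(np.array([[[u,v]]],float),k["K"],k["dist"]).ravel(),1);return (o+d*(z-o[2])/d[2]).round(3)
print(ray("top",208,305,.02),ray("top",218,238,.158),ray("top",315,180,0))
for q in [('l',(78,0)),('r',(78,0)),('L',(166,0)),('w',(0,0,110))]: print(pt('',f.x,q).round(3))
E
```

```text
[ 0.5663  0.0368 -0.0288  1.5857  1.5556  1.4508]
[[-1.2, 0.7], [9.9, -4.0], [-1.4, 1.0], [1.1, 0.4], [-0.1, 0.9], [-0.1, 0.6], [-0.7, -0.1], [-2.1, -0.7], [-0.7, -0.5], [-0.8, -0.1], [0.3, -1.0], [0.5, -0.6], [0.2, -1.5], [-0.3, -0.8], [-0.4, -0.3], [-0.0, -1.0]]
[0.503 0.455 0.02 ] [0.637 0.395 0.158] [0.799 0.16  0.   ]
[0.57  0.149 0.179]
[ 0.563 -0.067  0.178]
[0.654 0.034 0.276]
[0.566 0.037 0.11 ]
```

Good fit: carton at (0.566, 0.037), yaw -0.029, lid 1.59, left flap 1.56, right flap 1.45. Next I move to a point outside the left flap with the fingers shut.

Emit:
jog_arm(motion=[{"x":-55,"y":-17,"spin":-2,"fingers":1},{"x":-110,"y":-34,"spin":-4,"fingers":1},{"x":-165,"y":-51,"spin":-6,"fingers":1},{"x":-220,"y":-68,"spin":-8,"fingers":1},{"x":-275,"y":-85,"spin":-10,"fingers":1},{"x":-330,"y":-102,"spin":-12,"fingers":1},{"x":-385,"y":-119,"spin":-12,"fingers":1},{"x":-440,"y":-136,"spin":-12,"fingers":1}])

```text
validation failed for argument at $.mo...
```

Emit:
jog_arm(motion=[{"x":-55,"y":-17,"z":0,"spin":-2,"fingers":1},{"x":-110,"y":-34,"z":0,"spin":-4,"fingers":1},{"x":-165,"y":-51,"z":0,"spin":-6,"fingers":1},{"x":-220,"y":-68,"z":0,"spin":-8,"fingers":1},{"x":-275,"y":-85,"z":0,"spin":-10,"fingers":1},{"x":-330,"y":-102,"z":0,"spin":-12,"fingers":1},{"x":-385,"y":-119,"z":0,"spin":-12,"fingers":1},{"x":-440,"y":-136,"z":0,"spin":-12,"fingers":1}])

```text
clock: 1.2
eef_pos: [0.5145, 0.2494, 0.2311]
tool_rot: [0.014, 1.0, 0.0, -0.0]
ft_force: [-0.1, 0.6, -0.0]
grip_width: 0.0003
grasp_force: 0.0
```

Emit:
jog_arm(motion=[{"x":-26,"y":-29,"z":26,"spin":0,"fingers":1},{"x":-54,"y":-48,"z":56,"spin":0,"fingers":1},{"x":-54,"y":-58,"z":70,"spin":0,"fingers":1},{"x":-54,"y":-68,"z":71,"spin":0,"fingers":1},{"x":-54,"y":-77,"z":72,"spin":0,"fingers":1},{"x":-54,"y":-87,"z":73,"spin":0,"fingers":1},{"x":-54,"y":-96,"z":74,"spin":0,"fingers":1},{"x":-54,"y":-96,"z":74,"spin":0,"fingers":1}])

```text
clock: 2.2
eef_pos: [0.5646, 0.1527, 0.158]
tool_rot: [0.014, 1.0, 0.0, 0.001]
ft_force: [-0.1, 0.4, -0.1]
grip_width: 0.0003
grasp_force: 0.0
```

Emit:
jog_arm(motion=[{"x":0,"y":-10,"z":3,"spin":0,"fingers":1},{"x":0,"y":-20,"z":6,"spin":0,"fingers":1},{"x":0,"y":-27,"z":10,"spin":0,"fingers":1},{"x":0,"y":-33,"z":15,"spin":0,"fingers":1},{"x":0,"y":-38,"z":20,"spin":0,"fingers":1},{"x":0,"y":-42,"z":26,"spin":0,"fingers":1},{"x":0,"y":-46,"z":33,"spin":0,"fingers":1},{"x":0,"y":-49,"z":40,"spin":0,"fingers":1}])

```text
clock: 3.2
eef_pos: [0.5632, 0.1039, 0.1168]
tool_rot: [0.014, 1.0, -0.0, 0.0]
ft_force: [0.7, 0.2, 1.2]
grip_width: -0.0
grasp_force: 0.7
```

Run:
```python
from workcell import camera
import cv2
a=camera("scene")["pixels"][140:400,220:450,::-1]; b=camera("top")["pixels"][150:320,290:460,::-1]
a=cv2.resize(a,(400,452)); b=cv2.resize(b,(400,400)); b=cv2.copyMakeBorder(b,0,52,0,0,0)
cv2.imwrite("pics/m1.png",cv2.hconcat([a,b]))
```

```text
(no output)
```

View pics/m1.png

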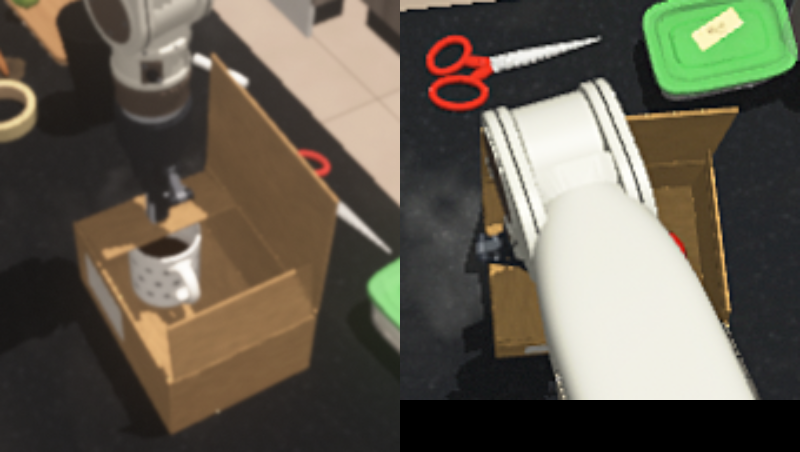

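The picture shows the left flap folding under the fingertips, at about (165,215) in the left half. I keep going down until it lies flat.

Emit:
jog_arm(motion=[{"x":0,"y":-2,"z":5,"spin":0,"fingers":1},{"x":0,"y":-2,"z":9,"spin":0,"fingers":1},{"x":0,"y":-2,"z":12,"spin":0,"fingers":1},{"x":0,"y":-2,"z":14,"spin":0,"fingers":1},{"x":0,"y":-2,"z":14,"spin":0,"fingers":1}])

```text
clock: 3.92
eef_pos: [0.5631, 0.1022, 0.1031]
tool_rot: [0.014, 1.0, 0.0, -0.0]
ft_force: [0.7, -0.6, 0.1]
grip_width: 0.0
grasp_force: 0.1
```

Emit:
jog_arm(motion=[{"x":0,"y":0,"z":1,"spin":0,"fingers":1},{"x":0,"y":0,"z":2,"spin":0,"fingers":1},{"x":0,"y":0,"z":2,"spin":0,"fingers":1}])

```text
clock: 4.3
eef_pos: [0.5632, 0.1023, 0.102]
tool_rot: [0.014, 1.0, 0.0, 0.0]
ft_force: [-2.1, -1.1, 4.8]
grip_width: -0.0001
grasp_force: 2.5
```

Emit:
jog_arm(motion=[{"x":0,"y":0,"z":-50,"spin":0,"fingers":1},{"x":0,"y":0,"z":-100,"spin":0,"fingers":1},{"x":-1,"y":-40,"z":-120,"spin":0,"fingers":1},{"x":-3,"y":-95,"z":-125,"spin":0,"fingers":1},{"x":-4,"y":-150,"z":-125,"spin":0,"fingers":1},{"x":-6,"y":-205,"z":-125,"spin":0,"fingers":1},{"x":-7,"y":-240,"z":-110,"spin":0,"fingers":1},{"x":-7,"y":-240,"z":-80,"spin":0,"fingers":1}])

```text
clock: 5.3
eef_pos: [0.5646, -0.141, 0.1818]
tool_rot: [0.016, 1.0, -0.0, 0.002]
ft_force: [-0.0, 0.7, -0.8]
grip_width: 0.0003
grasp_force: 0.0
```

Emit:
jog_arm(motion=[{"x":0,"y":15,"z":20,"spin":0,"fingers":1},{"x":0,"y":38,"z":24,"spin":0,"fingers":1},{"x":0,"y":55,"z":24,"spin":0,"fingers":1},{"x":0,"y":66,"z":25,"spin":0,"fingers":1},{"x":0,"y":76,"z":28,"spin":0,"fingers":1},{"x":0,"y":84,"z":31,"spin":0,"fingers":1},{"x":0,"y":91,"z":35,"spin":0,"fingers":1},{"x":0,"y":96,"z":40,"spin":0,"fingers":1}])

```text
clock: 6.3
eef_pos: [0.5664, -0.0414, 0.1414]
tool_rot: [0.014, 1.0, 0.0, 0.0]
ft_force: [0.1, -1.2, 1.3]
grip_width: -0.0001
grasp_force: 0.7
```

Emit:
jog_arm(motion=[{"x":0,"y":5,"z":6,"spin":0,"fingers":1},{"x":0,"y":9,"z":12,"spin":0,"fingers":1},{"x":0,"y":13,"z":19,"spin":0,"fingers":1},{"x":0,"y":16,"z":26,"spin":0,"fingers":1},{"x":0,"y":17,"z":33,"spin":0,"fingers":1},{"x":0,"y":17,"z":38,"spin":0,"fingers":1},{"x":0,"y":17,"z":41,"spin":0,"fingers":1},{"x":0,"y":17,"z":41,"spin":0,"fingers":1}])

```text
clock: 7.3
eef_pos: [0.5669, -0.0245, 0.1013]
tool_rot: [0.014, 1.0, 0.0, 0.001]
ft_force: [-1.1, 0.5, 7.7]
grip_width: -0.0002
grasp_force: 3.5
```

Emit:
jog_arm(motion=[{"x":0,"y":0,"z":-50,"spin":0,"fingers":1},{"x":0,"y":10,"z":-105,"spin":0,"fingers":1},{"x":0,"y":35,"z":-150,"spin":0,"fingers":1},{"x":0,"y":55,"z":-195,"spin":0,"fingers":1},{"x":0,"y":58,"z":-220,"spin":0,"fingers":1},{"x":0,"y":58,"z":-220,"spin":0,"fingers":1}])

```text
clock: 8.05
eef_pos: [0.5691, 0.0334, 0.3222]
tool_rot: [0.013, 1.0, 0.0, 0.002]
ft_force: [0.9, 0.1, -0.9]
grip_width: -0.0001
grasp_force: 0.0
```

Emit:
jog_arm(motion=[{"x":-35,"y":0,"z":0,"spin":0,"fingers":1},{"x":-70,"y":0,"z":0,"spin":0,"fingers":1},{"x":-100,"y":0,"z":0,"spin":0,"fingers":1},{"x":-125,"y":0,"z":0,"spin":0,"fingers":1},{"x":-125,"y":0,"z":0,"spin":0,"fingers":1}])

```text
clock: 8.68
eef_pos: [0.6938, 0.0289, 0.3151]
tool_rot: [0.014, 1.0, -0.0, -0.003]
ft_force: [-0.9, -1.0, 0.7]
grip_width: 0.0002
grasp_force: 0.0
```

Run:
```python
from workcell import camera
import cv2
a=camera("scene")["pixels"][140:400,220:450,::-1]; b=camera("top")["pixels"][150:320,290:460,::-1]
a=cv2.resize(a,(400,452)); b=cv2.resize(b,(400,400)); b=cv2.copyMakeBorder(b,0,52,0,0,0)
cv2.imwrite("pics/m2.png",cv2.hconcat([a,b]))
```

```text
(no output)
```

View pics/m2.png

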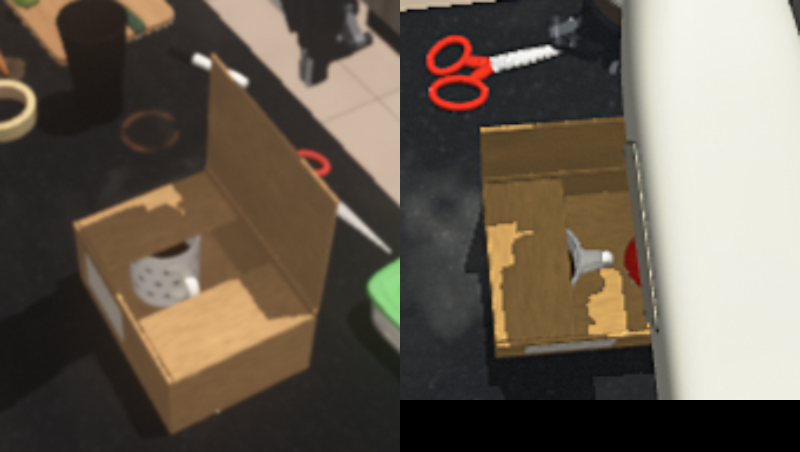

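Both short flaps now lie flat, and the fingers are behind the lid. I lower them and pull the lid over.

Emit:
jog_arm(motion=[{"x":0,"y":0,"z":35,"spin":0,"fingers":1},{"x":0,"y":0,"z":70,"spin":0,"fingers":1},{"x":0,"y":0,"z":80,"spin":0,"fingers":1},{"x":10,"y":0,"z":80,"spin":0,"fingers":1},{"x":22,"y":0,"z":80,"spin":0,"fingers":1},{"x":34,"y":0,"z":80,"spin":0,"fingers":1},{"x":48,"y":0,"z":80,"spin":0,"fingers":1},{"x":62,"y":0,"z":81,"spin":0,"fingers":1}])

```text
clock: 9.78
eef_pos: [0.6311, 0.0313, 0.2415]
tool_rot: [0.014, 1.0, 0.0, 0.002]
ft_force: [1.3, -0.4, 0.4]
grip_width: 0.0002
grasp_force: 0.4
```

Emit:
jog_arm(motion=[{"x":16,"y":0,"z":6,"spin":0,"fingers":1},{"x":33,"y":0,"z":14,"spin":0,"fingers":1},{"x":48,"y":0,"z":22,"spin":0,"fingers":1},{"x":62,"y":0,"z":32,"spin":0,"fingers":1},{"x":75,"y":0,"z":45,"spin":0,"fingers":1},{"x":86,"y":0,"z":60,"spin":0,"fingers":1},{"x":95,"y":0,"z":74,"spin":0,"fingers":1},{"x":102,"y":0,"z":90,"spin":0,"fingers":1}])

```text
clock: 10.78
eef_pos: [0.5306, 0.0341, 0.1519]
tool_rot: [0.014, 1.0, 0.0, 0.003]
ft_force: [3.6, -1.1, 2.3]
grip_width: 0.0005
grasp_force: 1.2
```

Emit:
jog_arm(motion=[{"x":4,"y":0,"z":10,"spin":0,"fingers":1},{"x":7,"y":0,"z":20,"spin":0,"fingers":1},{"x":8,"y":0,"z":28,"spin":0,"fingers":1},{"x":8,"y":0,"z":34,"spin":0,"fingers":1},{"x":8,"y":0,"z":38,"spin":0,"fingers":1},{"x":8,"y":0,"z":38,"spin":0,"fingers":1}])

```text
clock: 11.52
eef_pos: [0.5213, 0.0343, 0.1115]
tool_rot: [0.014, 1.0, 0.0, -0.0]
ft_force: [0.3, -0.5, 5.8]
grip_width: 0.0001
grasp_force: 2.9
```

Emit:
jog_arm(motion=[{"x":0,"y":0,"z":1,"spin":0,"fingers":1},{"x":0,"y":0,"z":2,"spin":0,"fingers":1},{"x":0,"y":0,"z":3,"spin":0,"fingers":1},{"x":0,"y":0,"z":3,"spin":0,"fingers":1},{"x":0,"y":0,"z":3,"spin":0,"fingers":1}])

```text
clock: 12.15
eef_pos: [0.5213, 0.0344, 0.1094]
tool_rot: [0.014, 1.0, 0.0, 0.0]
ft_force: [-1.5, 0.1, 10.2]
grip_width: 0.0005
grasp_force: 5.0
```

Run:
```python
from workcell import camera,readout
import cv2,numpy as np
F=[]
for i in range(12):
    c=camera("scene"if i else "top")
    if i==0:b=c["pixels"]
    F.append(readout.get_obs()["ft_force"])
print(np.mean(F,0),np.std(F,0),readout.get_obs()["eef_pos"],readout.get_obs()["clock"])
a=c["pixels"][140:400,220:450,::-1]; b=b[150:320,290:460,::-1]
a=cv2.resize(a,(400,452)); b=cv2.resize(b,(400,400)); b=cv2.copyMakeBorder(b,0,52,0,0,0)
cv2.imwrite("pics/m3.png",cv2.hconcat([a,b]))
```

```text
[-1.28909197 -0.01742883 10.01946001] [0.42287323 0.37810513 0.46453992] [0.52127072 0.03437627 0.10946946] 12.75
```

View pics/m3.png

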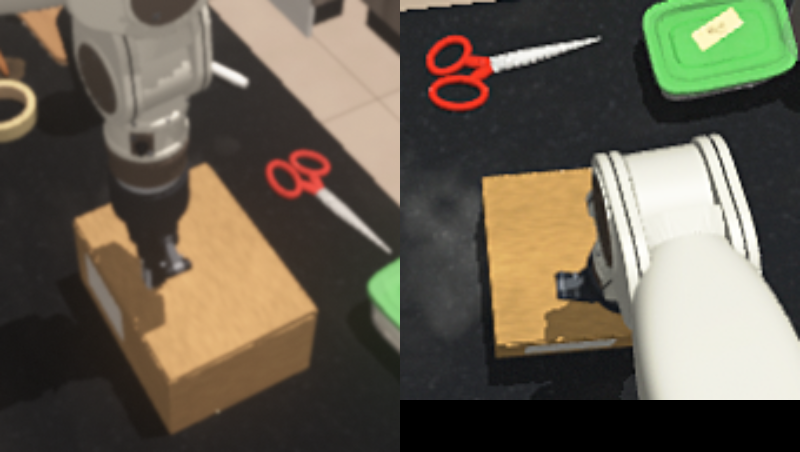

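The lid is fully shut over both flaps and the fingers are pressing at (165,270). The force is a steady 10.0 N, and the scissors and tape haven't moved.

```bash
python3 -c "
from workcell import bot; print(bot.job_done())"
```

```text
the job is handed in; nothing more can be done
None
```

The carton is shut: I folded both end flaps flat, then brought the lid down over them, and the fingers are still pressing it shut with a steady 10 N, so you can tape it.

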